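# Free a salt-seized retainer on a wash-filter block and take out the spent cartridge

### The job

The knob of the retainer on the analyser's wash-filter block is seized with dried salt: rock it back and forth in small arcs, never forcing it where it jams, until it breaks free and the steel tongue can be swung anticlockwise well clear of the filter cartridge (about 60 degrees or more). Then lift the cartridge out of its well and stand it upright in the dark steel tray without dropping it, well inside the rim, leaving the tongue swung aside. Do not shear the stem, and leave the bottle, beaker and tube box where they are.

Things in the scene. Friction and masses are not known exactly. Their poses are not given: they have to be found in the camera images.
- knob_grip (a point): Grip centre of the black retainer knob: upright bar 16 mm thick (its x), 46 mm long (its y), top 12 mm above this point, on a disc 42 mm across whose top is 24 mm below. Turns, in one piece with the steel tongue, about the vertical axis through here; y points along the tongue, which first lies over the cartridge. z up; 153 mm above the bench.
- stem (a joint): Turn of the stem in its seat, rad: 0 = tongue over the cartridge, + anticlockwise (opening), -0.4 to 1.4, stays put. Known ground turns at 0.05 N m, new ground at 0.35-0.4 N m, till loosened salt jams it after 0.02-0.1 rad (0.55-0.65 N m to force). New ground the other way clears the jam; after some rocks, near 0.2 rad each side, it breaks free: torque falls to 0.05 by 0.5-1.2 rad.
- retainer (a joint): Elastic twist of the thin stem, rad: turn of knob and tongue less joint stem; + anticlockwise. 2.5 N m per rad, so it shows the torque put in (0.2 rad = 0.5 N m). The stem shears beyond 0.21 rad (0.525 N m) either way: back off at about 0.44 N m. Back to 0 when let go.
- cartridge_center (a point): Centre, half-way up, of the loose spent filter cartridge, 120 g: upright plastic plug 78 mm tall, lower 42 mm 32 mm in diameter, upper 36 mm a head 38 mm in diameter. At first its lower 36 mm stand in the well and its top is 5 mm below the tongue. Grip the head 25 mm above this point; z up its axis.
- well (a point): Centre of the mouth of the well (35 mm in diameter, 36 mm deep) in the top of the white block, 70 mm above the bench. The block is fixed, 130 mm (x) by 200 mm (y), its middle 42.5 mm along -y from here, the knob's axis 85 mm along -y. z up.
- tray: Dark steel open tray, fixed to the bench, 150 by 150 mm, 22 mm high, walls and floor 5 mm thick, empty. Origin: centre of its underside; z up.
- bottle: Bystander: closed white plastic bottle 60 mm in diameter, 130 mm tall. Origin: centre of its underside.
- beaker: Bystander: glass beaker 70 mm in diameter, 80 mm tall. Origin: centre of its underside.
- tube_box: Bystander: grey plastic box with dividers, 90 by 120 mm, 50 mm tall. Origin: centre of its underside.
- tongue_tip (a point): Middle of the top edge at the free end of the flat steel tongue: 20 mm wide, 6 mm thick, 90 mm from the knob's axis to this tip. Seen from above, anticlockwise is opening; swung aside by under 20 degrees it still covers the cartridge in part.

How it is judged:
By the outcome, as a careful person would: the job done as asked, in the order asked, and still so for the second after the job is handed in, with the robot touching nothing.
It also fails if it takes over 69 s, if anything falls off the work surface, if the arm or the gripper's body presses on something with over 40 N, if the wrist force passes 120 N, or if a joint passes its speed limit or range.

### The arm

A 6-joint arm with a two-finger parallel gripper is mounted at the origin on the work surface. World frame = base frame: x ahead of the robot, y to its left, z up, the work surface at z = 0. Lengths are in mm, angles in rad, forces in N, time in s.
With the tool pointing down it reaches from about 325 to 925 mm from the base axis. Payload 3.1 kg.
Tool frame: the origin (TCP) lies midway between the tips of the shut fingers; the grasp point (between the pads) lies r.hold_point_z behind it (r.hold_point_z is the distance from the TCP to the grasp point, in mm); z points along the fingers, y is the direction in which the jaws open and shut (so a half turn about z gives the same grasp; the last joint's range is limited). The gripper opens to 85 mm and grips with 20 to 120 N. Pads are 22 mm wide; open, the fingers measure 114 mm over their backs; the gripper's body (76 mm by 85 mm) begins 54 mm behind the grasp point. The pads swing forward as they close: fully open they stand 13 mm farther back than shut.
Start: joints at [-1.291, 0.217, 1.613, -0, 1.311, -0.112], TCP at [238.679, -577.643, 231.3] pointing down, gripper open.
Joint ranges: [-2.75, 2.75], [-0.78, 2.1], [0.31, 2.55], [-1.13, 4.27], [0.13, 2.63], [-2.58, 2.58]. Speed limits (rad/s): [2.79, 2.79, 3.14, 3.14, 3.14, 3.14].

### API

Orientations are given as a rotation vector (axis times angle).
In Python, from cell import r gives the robot as it stands.
- The arm moves only by the tool play_rows, never from a script. Its arguments are lists of equal length, an entry for each row: "travel": the shift along the tool's x, y, z in cm, a list of three; "rotation": the turn, a rotation vector about the tool's x, y, z in rad, a list of three; "jaw": the opening, from 0 (shut) to 1 (fully open). A call has 1 to 8 rows; each row is the pose to reach, as a shift and turn from the pose commanded when the call began, along the tool's axes at that moment; what a row does not reach only later rows make up. A row lasts 1/12 s, in which the tool goes at most 41.7 mm and 7.16 degrees, less where a joint would pass 70% of its speed; a pose out of reach is approached as far as the arm can. A call with a gripper value outside its range is refused whole. The fingers move at their own pace and stop on an object; the grip force is fixed at half the most. Time passes only in rows, so rows that repeat a pose let the fingers close. It gives the time, the measured TCP pose, the force and the opening at its end, in the units of the state.
- r.sense(): the state, without advancing time (a new reading comes with each control period).
- r.snapshot(name): name is "side" or "top" or "wrist"; returns (picture, depth): 420x560x3 uint8, red, green, blue; 420x560 float32, mm along the optical axis (not along the pixel's ray), 0 where there is no reading.
- r.get_calibration(name): a dict with "fx", "fy", "cx", "cy" (pixels), "k1" (the pictures are not rectified: a ray, as slopes to the right and down, at radius r is drawn at 1 + k1 r^2 times it, then the intrinsics apply), "rvec" (rotation vector, rad) and "tvec" (3), from world to camera coordinates, as OpenCV has them. Camera axes: x right, y down, z forward; pixel columns grow to the right and rows downward; lengths in mm; the calibration is good to about 2 mm. A picture is of the moment at which its call begins: read the wrist's pose just before it. get_calibration takes no time and is no camera call; for the wrist camera it gives the pose at the moment of the call.
- r.close_job(): hands the job in, once; it reports no verdict.
The state is a dict: "clock": time; "joints": joint angles; "joint_velocities": joint speeds; "joint_torque": joint torques, N m; "ee_pos": TCP position; "ee_rot": TCP orientation; "force": force on the tool from outside, world axes, zero at the start; "wrist_torque": the same for the moment, N m; "opening": finger opening in mm.
Only numpy, scipy, OpenCV 4.12 (cv2) and the standard library are available. Lean on these libraries where they do the work, as an engineer would, in place of code of your own. Each camera call takes 0.05 s, during which the arm holds its last target.

## Working session

There is one attempt and no reset: what is moved stays moved. The work goes in short steps, Python scripts to look and compute and a tool call to move; the robot and the scene stay as the last step left them, time stands still between calls to the robot, and variables do not carry over. Pictures are saved under pics/ and viewed, and the job is handed in when it is done.

Besides the shell and the picture viewer there is one more tool, called after "Call:" in YAML: its name, and indented under it one key for each argument. play_rows: Moves the arm, as the interface text tells. Its arguments: {"type":"object","properties":{"travel":{"type":"array","items":{"type":"array","items":{"type":"number"}}},"rotation":{"type":"array","items":{"type":"array","items":{"type":"number"}}},"jaw":{"type":"array","items":{"type":"number"}}},"required":["travel","rotation","jaw"]}

```bash
ls; mkdir -p pics
python3 - <<'E'
from cell import r
import cv2,numpy as np
print(r.sense(), r.hold_point_z)
for n in("top","side","wrist"):
    c=r.get_calibration(n); print(n,c)
    p,d=r.snapshot(n); cv2.imwrite(f"pics/{n}0.png",p[:,:,::-1]); np.savez(f"pics/{n}0.npz",p=p,d=d,**c)
E
```

```text
pics
{'clock': 0.0, 'joints': array([-1.29121521e+00,  2.17772107e-01,  1.61496510e+00,  2.17836252e-05,
        1.31126681e+00, -1.12228667e-01]), 'joint_velocities': array([ 0.00069267, -0.00079284,  0.00041821,  0.00117977, -0.00152915,
       -0.00017028]), 'joint_torque': array([ 1.19881515e-03, -3.96838939e+01, -3.03852439e+01, -5.49548656e-05,
        9.67347238e-03, -9.69578252e-06]), 'ee_pos': array([ 238.44504252, -576.83753235,  229.94095322]), 'ee_rot': array([-3.07914306e+00, -6.11047460e-01,  2.83413502e-04]), 'force': array([0.61244961, 0.20946837, 0.89820299]), 'wrist_torque': array([-0.01266232,  0.05234385, -0.04660449]), 'opening': 85.39244075160829} 18.700000000000003
top {'fx': 478.7413222577615, 'fy': 478.7413222577615, 'cx': 284.4204996261684, 'cy': 217.3807514404661, 'k1': -0.0064634975765332945, 'rvec': array([ 2.19308507, -2.19358857,  0.11783455]), 'tvec': array([ -29.43586068,  525.36741317, 1330.97382193])}
side {'fx': 439.1055919246411, 'fy': 439.1055919246411, 'cx': 276.06136411725595, 'cy': 205.8139345945028, 'k1': 0.03237931841087107, 'rvec': array([ 0.69988796, -2.50268398,  1.29738646]), 'tvec': array([ 450.32863678,  264.85543772, 1043.40616287])}
wrist {'fx': 292.97368126248796, 'fy': 292.97368126248796, 'cx': 277.863972137424, 'cy': 210.2496123912713, 'k1': 0.020020235367550942, 'rvec': array([-2.39388984,  1.60031208,  0.24721919]), 'tvec': array([-623.14402032,  -40.06614727,  378.99095075])}
```

View pics/top0.png

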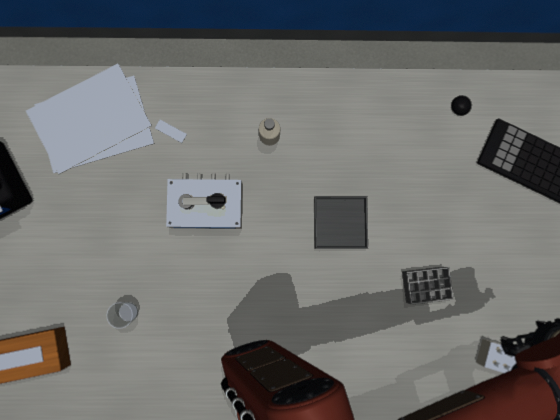

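View pics/side0.png

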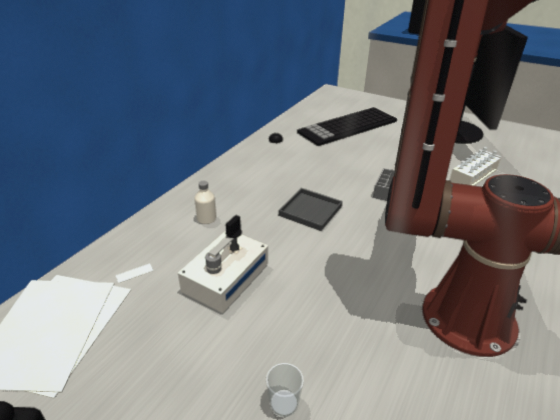

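View pics/wrist0.png

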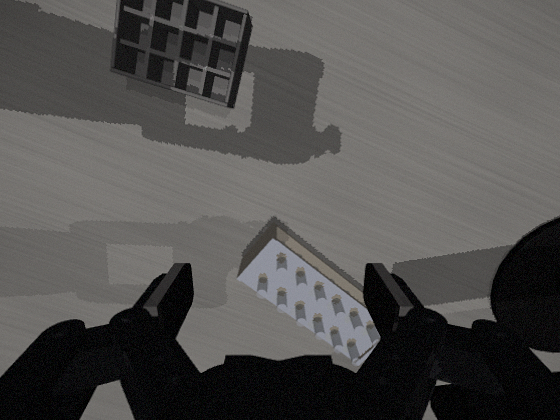

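Top view: white block centred at (204,204), cartridge (186,201), knob (216,200), tray (341,222), bottle (269,131), beaker (125,313), tube box (428,286).

```bash
cat > h.py <<'E'
import numpy as np,cv2
from scipy.spatial.transform import Rotation as R
def ray(c,uv):
    uv=np.atleast_2d(uv).astype(float)
    m=np.stack([(uv[:,0]-c['cx'])/c['fx'],(uv[:,1]-c['cy'])/c['fy']],1)
    s=m.copy()
    for _ in range(8): s=m/(1+c['k1']*(s**2).sum(1,keepdims=True))
    W=R.from_rotvec(c['rvec']); o=W.inv().apply(-np.array(c['tvec']))
    return o,W.inv().apply(np.c_[s,np.ones(len(s))])
def onplane(c,uv,z):
    o,d=ray(c,uv); return o+d*((z-o[2])/d[:,2])[:,None]
def proj(c,P):
    P=np.atleast_2d(P); q=R.from_rotvec(c['rvec']).apply(P)+c['tvec']; s=q[:,:2]/q[:,2:]
    s=s*(1+c['k1']*(s**2).sum(1,keepdims=True)); return s*[c['fx'],c['fy']]+[c['cx'],c['cy']]
def load(f): 
    z=np.load(f); return z['p'],z['d'],{k:z[k] for k in('fx','fy','cx','cy','k1','rvec','tvec')}
def snap(r,name,f):
    c=r.get_calibration(name); p,d=r.snapshot(name); cv2.imwrite(f"pics/{f}.png",p[:,:,::-1]); np.savez(f"pics/{f}.npz",p=p,d=d,**c); return p,d,c
E
python3 - <<'E'
from h import *
p,d,c=load('pics/top0.npz')
roi=p[160:250,150:260][:,:,::-1]; cv2.imwrite('pics/roi.png',cv2.resize(roi,None,fx=6,fy=6,interpolation=cv2.INTER_CUBIC))
hsv=cv2.cvtColor(p,cv2.COLOR_RGB2HSV)
m=((p.min(2)>185)).astype(np.uint8); m[:, :155]=0;m[:,255:]=0;m[:165]=0;m[245:]=0
m=cv2.morphologyEx(m,cv2.MORPH_CLOSE,np.ones((25,25)))
cs,_=cv2.findContours(m,0,2); k=max(cs,key=cv2.contourArea); rr=cv2.minAreaRect(k); b=cv2.boxPoints(rr); print(rr)
W=onplane(c,b,70); print(W.mean(0),W)
# tray
m=((p.max(2)<80)).astype(np.uint8); m[:, :300]=0;m[:,380:]=0;m[:185]=0;m[260:]=0
cs,_=cv2.findContours(m,0,2); k=max(cs,key=cv2.contourArea); rr=cv2.minAreaRect(k); b=cv2.boxPoints(rr); print(rr)
W=onplane(c,b,22); print(W.mean(0),W)
# depth-based
o,dr=ray(c,[[216,200]]); 
for uv in [(216,200),(204,220),(341,222),(269,124),(186,201),(428,286),(125,313)]:
    z=d[uv[1],uv[0]]; o,dd=ray(c,[uv]); print(uv,o+dd[0]*z)
E
```

```text
Traceback (most recent call last):
ValueError: max() iterable argument is empty
```

View pics/roi.png

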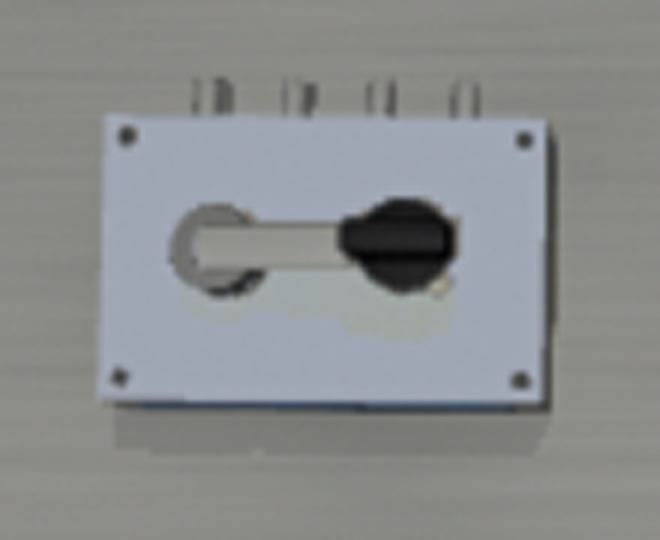

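Run:
```python
from h import *
p,d,c=load('pics/top0.npz'); P=p.astype(int)
print(P[180,200],P[222,150],P[222,340])
m=((P[:,:,2]-P[:,:,0]>3)&(P.mean(2)>130)).astype(np.uint8); m[:, :155]=0;m[:,255:]=0;m[:165]=0;m[245:]=0
m=cv2.morphologyEx(m,cv2.MORPH_CLOSE,np.ones((9,9)))
cs,_=cv2.findContours(m,0,2); k=max(cs,key=cv2.contourArea); rr=cv2.minAreaRect(k); b=cv2.boxPoints(rr); print(rr)
W=onplane(c,b,70); print(W.mean(0),W)
b=np.array([(105,116),(546,120),(546,404),(100,400)])/6+[150-.4,160-.4]
W=onplane(c,b,70); print(W.mean(0),W)
m=((p.max(2)<75)).astype(np.uint8); m[:, :300]=0;m[:,380:]=0;m[:185]=0;m[260:]=0
cs,_=cv2.findContours(m,0,2); k=max(cs,key=cv2.contourArea); rr=cv2.minAreaRect(k); b=cv2.boxPoints(rr); print(rr)
W=onplane(c,b,22); print(W.mean(0),W)
for uv in [(216,199),(204,220),(341,222),(269,124),(176,201),(428,286),(125,313)]:
    z=d[uv[1],uv[0]]; o,dd=ray(c,[uv]); print(uv,o+dd[0]*z)
# knob points with height>158 ; tongue 125<z<142
v,u=np.mgrid[165:245,155:255]; uv=np.c_[u.ravel(),v.ravel()]; o,dd=ray(c,uv); X=o+dd*d[v.ravel(),u.ravel()][:,None]
for lo,hi in[(155,175),(110,118),(118,135)]:
    s=(X[:,2]>lo)&(X[:,2]<hi); print(lo,hi,s.sum(),X[s].mean(0),cv2.minAreaRect(X[s][:,:2].astype(np.float32)) )
```

```text
[158 166 179] [136 137 132] [67 69 70]
((203.0, 202.5), (47.0, 74.0), 90.0)
[562.10302313 192.92156253  70.        ] [[626.0580714  294.29314364  70.        ]
 [626.63877079  93.13089074  70.        ]
 [497.89868801  92.34034587  70.        ]
 [497.81656233 291.92186987  70.        ]]
[560.92378918 191.17332598  70.        ] [[626.24980107 291.31694798  70.        ]
 [624.98708034  91.48351346  70.        ]
 [495.36327398  90.70081456  70.        ]
 [497.09500134 291.19202792  70.        ]]
((340.0101623535156, 221.52867126464844), (51.971160888671875, 52.99020004272461), 88.8982925415039)
[ 513.99575953 -187.09922872   22.        ] [[ 586.11853309 -110.84293013   22.        ]
 [ 589.36565704 -262.08832616   22.        ]
 [ 441.61238732 -262.70418528   22.        ]
 [ 438.88646066 -112.76147331   22.        ]]
(216, 199) [560.46296471 147.21592912 162.68020035]
(204, 220) [513.86151241 189.2717902   73.85591219]
(341, 222) [ 513.72630233 -192.6361312     2.37884946]
(269, 124) [763.56843228  13.75467077 130.34625529]
(176, 201) [565.73411854 266.02106614  70.77339184]
(428, 286) [ 332.93753828 -427.83061415   40.31991598]
(125, 313) [257.92536761 417.00754573   0.43547314]
155 175 123 [560.35966831 148.48351707 164.04086284] ((560.5147705078125, 148.37416076660156), (43.46848678588867, 15.67047119140625), 89.95164489746094)
110 118 62 [560.37979072 237.02350138 113.05218995] ((557.67919921875, 221.40528869628906), (62.22600555419922, 35.93177032470703), 72.99407196044922)
118 135 278 [559.74028402 190.48000628 124.71880948] ((561.818115234375, 185.1759490966797), (115.38549041748047, 40.185367584228516), 88.57559967041016)
```

```bash
cat >> h.py <<'E'
def plan(r,pos,yaw):
    """delta to TCP pos(mm) and tool-y yaw with tool straight down; prints travel cm, rot"""
    s=r.sense(); Rt=R.from_rotvec(s['ee_rot'])
    y=np.array([np.cos(yaw),np.sin(yaw),0]); z=np.array([0,0,-1.]); x=np.cross(y,z)
    T=R.from_matrix(np.c_[x,y,z])
    print('clock',s['clock'].__round__(2),'pos',s['ee_pos'].round(1),'yawy',round(yawy(s),4),'open',round(s['opening'],1),'F',s['force'].round(1),'M',s['wrist_torque'].round(3))
    print('travel cm',(Rt.inv().apply(np.array(pos)-s['ee_pos'])/10).round(3),'rot',(Rt.inv()*T).as_rotvec().round(4))
def yawy(s):
    y=R.from_rotvec(s['ee_rot']).as_matrix()[:,1]; return float(np.arctan2(y[1],y[0]))
def st(r):
    s=r.sense(); print('clock',round(s['clock'],2),'pos',s['ee_pos'].round(1),'yaw',round(yawy(s),4),'open',round(s['opening'],1),'F',s['force'].round(1),'M',s['wrist_torque'].round(3),'j6',s['joints'][5].round(2))
E
python3 - <<'E'
from h import *
from cell import r
plan(r,[500,148.5,250],0)
E
```

```text
clock 0.15 pos [ 238.5 -577.   230.2] yawy -1.179 open 85.3 F [0.7 0.1 0.2] M [-0.002  0.06   0.01 ]
travel cm [ 51.874 -57.073  -1.856] rot [-0.0015 -0.0013 -1.179 ]
```

Call:
play_rows:
  travel:
    - [54.2,-51.5,-3]
    - [54.2,-51.5,-3]
    - [54.2,-51.5,-3]
    - [54.2,-51.5,-3]
    - [54.2,-51.5,-3]
    - [54.2,-51.5,-3]
    - [54.2,-51.5,-3]
    - [54.2,-51.5,-3]
  rotation:
    - [0,0,-1.179]
    - [0,0,-1.179]
    - [0,0,-1.179]
    - [0,0,-1.179]
    - [0,0,-1.179]
    - [0,0,-1.179]
    - [0,0,-1.179]
    - [0,0,-1.179]
  jaw: [1,1,1,1,1,1,1,1]

```text
clock: 0.82
ee_pos: [374.4, -271.3, 244.5]
ee_rot: [-2.405, -2.021, -0.0]
force: [0.8, -0.2, -0.3]
opening: 85.6
```

Run:
```python
from h import *
from cell import r
plan(r,[560.5,148.5,240],0)
```

```text
clock 0.82 pos [ 374.4 -271.3  244.5] yawy -0.1734 open 85.6 F [ 0.8 -0.2 -0.3] M [ 0.025 -0.012  0.023]
travel cm [44.566 11.088  0.458] rot [ 0.     -0.0003 -0.1734]
```

Call:
play_rows:
  travel:
    - [44.6,11.1,0.5]
    - [44.6,11.1,0.5]
    - [44.6,11.1,0.5]
    - [44.6,11.1,0.5]
    - [44.6,11.1,0.5]
    - [44.6,11.1,0.5]
    - [44.6,11.1,0.5]
    - [44.6,11.1,0.5]
  rotation:
    - [0,0,-0.173]
    - [0,0,-0.173]
    - [0,0,-0.173]
    - [0,0,-0.173]
    - [0,0,-0.173]
    - [0,0,-0.173]
    - [0,0,-0.173]
    - [0,0,-0.173]
  jaw: [1,1,1,1,1,1,1,1]

```text
clock: 1.48
ee_pos: [511.2, 32.7, 240.9]
ee_rot: [2.228, 2.215, -0.0]
force: [1.3, -0.6, 1.2]
opening: 85.3
```

Run:
```python
from h import *
from cell import r
plan(r,[560.5,148.5,220],0)
```

```text
clock 1.48 pos [511.2  32.7 240.9] yawy -0.0057 open 85.3 F [ 1.3 -0.6  1.2] M [-0.008 -0.025 -0.015]
travel cm [11.608  4.863  2.087] rot [ 0.0001  0.0002 -0.0057]
```

Call:
play_rows:
  travel:
    - [11.6,4.9,2]
    - [11.6,4.9,2]
    - [11.6,4.9,2]
    - [11.6,4.9,2]
    - [11.6,4.9,2]
  rotation:
    - [0,0,0]
    - [0,0,0]
    - [0,0,0]
    - [0,0,0]
    - [0,0,0]
  jaw: [0.6,0.6,0.6,0.6,0.6]

```text
clock: 1.9
ee_pos: [560.3, 148.3, 219.6]
ee_rot: [-2.223, -2.218, 0.003]
force: [-0.7, -0.0, 0.7]
opening: 51.2
```

Run:
```python
from h import *
from cell import r
st(r)
p,d,c=snap(r,'wrist','w1')
st(r)
v,u=np.mgrid[0:420:1,0:560:1]; uv=np.c_[u.ravel(),v.ravel()]; o,dd=ray(c,uv); Z=d.ravel(); X=o+dd*Z[:,None]
ok=(Z>0)&(abs(X[:,0]-560)<60)&(abs(X[:,1]-148)<50)
s=ok&(X[:,2]>158)&(X[:,2]<172)
print(s.sum()); 
for lo,hi in[(158,172),(114,128)]:
    s=(Z>0)&(abs(X[:,0]-560)<40)&(abs(X[:,1]-180)<80)&(X[:,2]>lo)&(X[:,2]<hi)
    if s.sum(): print(lo,s.sum(),X[s].mean(0),cv2.minAreaRect(X[s][:,:2].astype(np.float32)))
```

```text
clock 1.9 pos [560.3 148.3 219.6] yaw -0.002 open 51.2 F [-0.7 -0.   0.7] M [ 0.041  0.    -0.026] j6 0.14
clock 1.95 pos [560.1 146.8 220.1] yaw -0.0039 open 51.0 F [-0.  -0.2  0.1] M [-0.024  0.012  0.013] j6 0.14
1313
158 1313 [561.04596942 152.0491495  164.48149769] ((561.0734252929688, 150.29803466796875), (15.901310920715332, 45.756160736083984), 0.8649471998214722)
114 2326 [560.90275826 204.50442243 123.02542922] ((557.7539672851562, 186.66769409179688), (41.158653259277344, 106.4463882446289), 4.795261859893799)
```

View pics/w1.png

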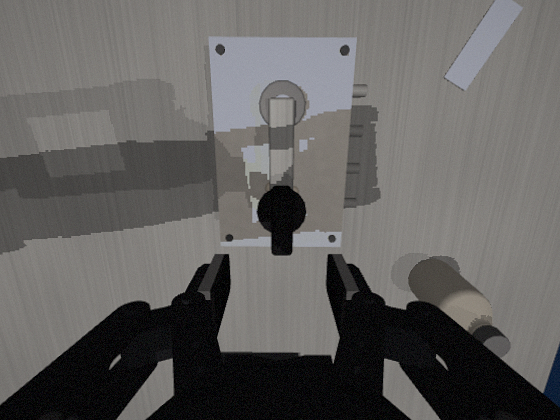

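Wrist view: knob bar at (282,235) px between the fingers, tongue going up to the cartridge at (282,103); both cameras agree knob ≈ (560.8,149).

Run:
```python
from h import *
from cell import r
plan(r,[560.8,149.2,136],0.012)
```

```text
clock 1.95 pos [560.1 146.8 220.1] yawy -0.0039 open 51.0 F [-0.  -0.2  0.1] M [-0.024  0.012  0.013]
travel cm [0.253 0.083 8.407] rot [-0.0021  0.0009 -0.0159]
```

Call:
play_rows:
  travel:
    - [0.2,0.08,2]
    - [0.2,0.08,4.5]
    - [0.2,0.08,7]
    - [0.2,0.08,8.4]
    - [0.2,0.08,8.4]
    - [0.2,0.08,8.4]
  rotation:
    - [0,0,-0.016]
    - [0,0,-0.016]
    - [0,0,-0.016]
    - [0,0,-0.016]
    - [0,0,-0.016]
    - [0,0,-0.016]
  jaw: [0.45,0.45,0.45,0.45,0.45,0.45]

```text
clock: 2.45
ee_pos: [560.6, 146.6, 136.6]
ee_rot: [-2.212, -2.23, 0.003]
force: [0.5, 0.2, 1.1]
opening: 38.4
```

Run:
```python
from h import *
from cell import r
plan(r,[560.8,149.2,136],0.012)
```

```text
clock 2.45 pos [560.6 146.6 136.6] yawy 0.0081 open 38.4 F [0.5 0.2 1.1] M [-0.032 -0.027  0.035]
travel cm [0.258 0.019 0.057] rot [-0.002   0.0006 -0.0039]
```

Call:
play_rows:
  travel:
    - [0.25,0.02,0.05]
    - [0.25,0.02,0.05]
    - [0.25,0.02,0.05]
    - [0.25,0.02,0.05]
    - [0.25,0.02,0.05]
    - [0.25,0.02,0.05]
    - [0.25,0.02,0.05]
  rotation:
    - [0,0,-0.004]
    - [0,0,-0.004]
    - [0,0,-0.004]
    - [0,0,-0.004]
    - [0,0,-0.004]
    - [0,0,-0.004]
    - [0,0,-0.004]
  jaw: [0.45,0.3,0,0,0,0,0]

```text
clock: 3.03
ee_pos: [562.8, 150.8, 138.7]
ee_rot: [2.204, 2.236, 0.003]
force: [-1.2, -1.2, 6.6]
opening: 14.7
```

Run:
```python
from h import *
from cell import r
st(r)
p,d,c=snap(r,'side','s1')
cv2.imwrite('pics/s1c.png',cv2.resize(p[180:320,160:300][:,:,::-1],None,fx=4,fy=4))
```

```text
clock 3.03 pos [562.8 150.8 138.7] yaw 0.0143 open 14.7 F [-1.2 -1.2  6.6] M [-0.094  0.404  0.003] j6 0.13
```

View pics/s1c.png

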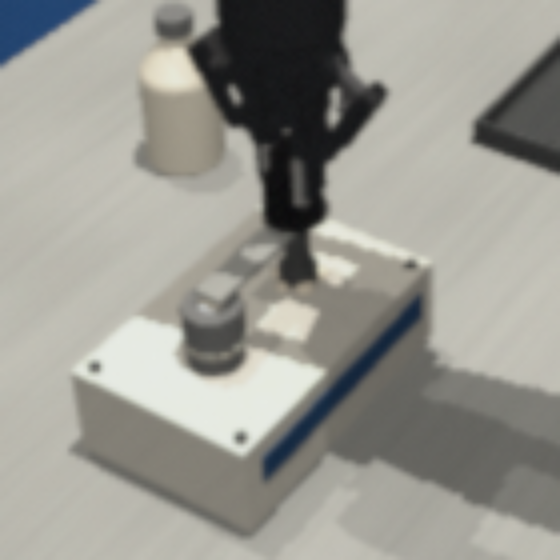

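Call:
play_rows:
  travel:
    - [0,0,0]
    - [0,0,0]
    - [0,0,0]
    - [0,0,0]
    - [0,0,0]
  rotation:
    - [0,0,-0.03]
    - [0,0,-0.06]
    - [0,0,-0.09]
    - [0,0,-0.12]
    - [0,0,-0.12]
  jaw: [0,0,0,0,0]

```text
clock: 3.5
ee_pos: [562.9, 150.8, 138.7]
ee_rot: [2.066, 2.364, 0.003]
force: [-1.2, -0.5, 5.5]
opening: 14.8
```

```bash
python3 -c "
from h import *
from cell import r
st(r)"
```

```text
clock 3.5 pos [562.9 150.8 138.7] yaw 0.1343 open 14.8 F [-1.2 -0.5  5.5] M [-0.129  0.424 -0.291] j6 0.01
```

Call:
play_rows:
  travel:
    - [0,0,0]
    - [0,0,0]
    - [0,0,0]
  rotation:
    - [0,0,-0.02]
    - [0,0,-0.04]
    - [0,0,-0.04]
  jaw: [0,0,0]

```text
clock: 3.75
ee_pos: [562.9, 150.8, 138.7]
ee_rot: [2.019, 2.404, 0.003]
force: [-1.5, -1.2, 7.3]
opening: 15.0
```

```bash
cat > s.py <<'E'
from h import *
from cell import r
st(r)
E
python3 s.py
```

```text
clock 3.75 pos [562.9 150.8 138.7] yaw 0.1735 open 15.0 F [-1.5 -1.2  7.3] M [-0.14   0.426 -0.33 ] j6 -0.03
```

Call:
play_rows:
  travel:
    - [0,0,0]
    - [0,0,0]
  rotation:
    - [0,0,-0.025]
    - [0,0,-0.025]
  jaw: [0,0]

```text
clock: 3.92
ee_pos: [562.9, 150.8, 138.8]
ee_rot: [1.989, 2.429, 0.003]
force: [-1.9, -0.6, 7.0]
opening: 15.5
```

```bash
python3 s.py
```

```text
clock 3.92 pos [562.9 150.8 138.8] yaw 0.1987 open 15.5 F [-1.9 -0.6  7. ] M [-0.201  0.41  -0.303] j6 -0.06
```

Call:
play_rows:
  travel:
    - [0,0,0]
    - [0,0,0]
  rotation:
    - [0,0,-0.025]
    - [0,0,-0.025]
  jaw: [0,0]

```text
clock: 4.08
ee_pos: [562.9, 150.8, 138.7]
ee_rot: [1.959, 2.454, 0.003]
force: [-1.2, -0.2, 6.4]
opening: 14.9
```

```bash
python3 s.py
```

```text
clock 4.08 pos [562.9 150.8 138.7] yaw 0.2235 open 14.9 F [-1.2 -0.2  6.4] M [-0.199  0.424 -0.406] j6 -0.08
```

```bash
cat > a.py <<'E'
from h import *
from cell import r
ms=[];ys=[]
for i in range(4):
    s=r.sense(); ms.append(s['wrist_torque'][2]); ys.append(yawy(s))
    if i<3: r.snapshot('top')
m=np.mean(ms);y=np.mean(ys)
print('clock',round(s['clock'],2),'Mz',np.round(ms,3),'mean',m.round(3),'yaw',y.round(4),'stem~',round(y-0.0143+m/2.5,3),'open',round(s['opening'],1),'F',s['force'].round(1),'pos',s['ee_pos'].round(1))
E
python3 a.py
```

```text
clock 4.23 Mz [-0.406 -0.324 -0.385 -0.444] mean -0.39 yaw 0.223 stem~ 0.053 open 14.8 F [ 0.  -1.1  6.3] pos [562.9 150.8 138.7]
```

Call:
play_rows:
  travel:
    - [0,0,0]
    - [0,0,0]
  rotation:
    - [0,0,-0.02]
    - [0,0,-0.02]
  jaw: [0,0]

```text
clock: 4.4
ee_pos: [562.9, 150.8, 138.7]
ee_rot: [1.934, 2.473, 0.003]
force: [-1.3, -0.1, 6.3]
opening: 15.2
```

```bash
python3 a.py
```

```text
clock 4.55 Mz [-0.415 -0.372 -0.363 -0.401] mean -0.388 yaw 0.2427 stem~ 0.073 open 15.0 F [-0.5 -0.6  5.4] pos [562.9 150.8 138.7]
```

Still moving on new ground (no torque rise).

Call:
play_rows:
  travel:
    - [0,0,0]
    - [0,0,0]
  rotation:
    - [0,0,-0.02]
    - [0,0,-0.02]
  jaw: [0,0]

```text
clock: 4.72
ee_pos: [562.9, 150.8, 138.7]
ee_rot: [1.91, 2.492, 0.003]
force: [-0.4, 0.1, 6.7]
opening: 15.1
```

```bash
python3 a.py
```

```text
clock 4.87 Mz [-0.451 -0.439 -0.438 -0.44 ] mean -0.442 yaw 0.2626 stem~ 0.071 open 14.8 F [-1.4 -1.1  5.8] pos [562.9 150.8 138.7]
```

Call:
play_rows:
  travel:
    - [0,0,0]
    - [0,0,0]
    - [0,0,0]
    - [0,0,0]
    - [0,0,0]
    - [0,0,0]
    - [0,0,0]
    - [0,0,0]
  rotation:
    - [0,0,0.05]
    - [0,0,0.1]
    - [0,0,0.15]
    - [0,0,0.2]
    - [0,0,0.25]
    - [0,0,0.3]
    - [0,0,0.36]
    - [0,0,0.36]
  jaw: [0,0,0,0,0,0,0,0]

```text
clock: 5.53
ee_pos: [562.9, 150.8, 138.7]
ee_rot: [2.325, 2.11, 0.003]
force: [-1.6, -1.4, 6.1]
opening: 15.1
```

```bash
python3 s.py
```

```text
clock 5.53 pos [562.9 150.8 138.7] yaw -0.097 open 15.1 F [-1.6 -1.4  6.1] M [-0.123  0.276  0.208] j6 0.24
```

Call:
play_rows:
  travel:
    - [0,0,0]
    - [0,0,0]
    - [0,0,0]
  rotation:
    - [0,0,0.025]
    - [0,0,0.05]
    - [0,0,0.05]
  jaw: [0,0,0]

```text
clock: 5.78
ee_pos: [562.9, 150.7, 138.7]
ee_rot: [2.375, 2.053, 0.003]
force: [-1.6, -1.0, 5.9]
opening: 15.0
```

```bash
python3 a.py
```

```text
clock 5.93 Mz [0.245 0.252 0.274 0.232] mean 0.251 yaw -0.1448 stem~ -0.059 open 15.1 F [-1.3 -0.8  6.4] pos [562.9 150.8 138.7]
```

Run:
```python
from h import *
from cell import r
st(r)
p,d,c=snap(r,'top','t2')
cv2.imwrite('pics/t2c.png',cv2.resize(p[160:250,150:260][:,:,::-1],None,fx=6,fy=6,interpolation=cv2.INTER_CUBIC))
p,d,c=snap(r,'wrist','w2')
```

```text
clock 5.93 pos [562.9 150.8 138.7] yaw -0.1445 open 15.1 F [-1.3 -0.8  6.4] M [-0.212  0.281  0.232] j6 0.29
```

View pics/t2c.png

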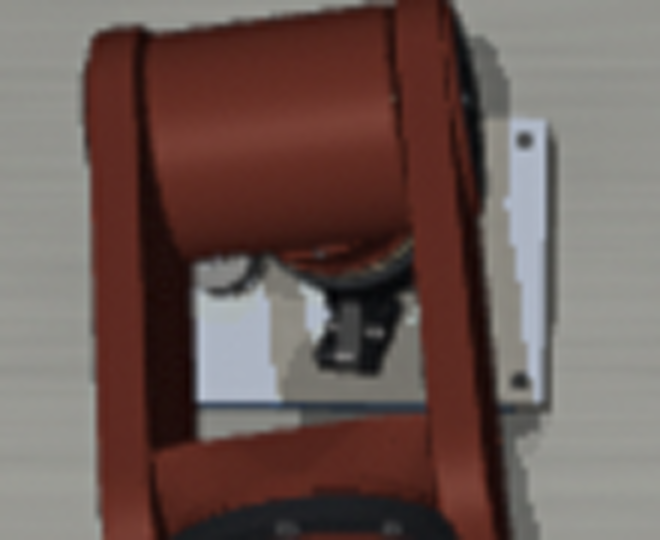

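View pics/w2.png

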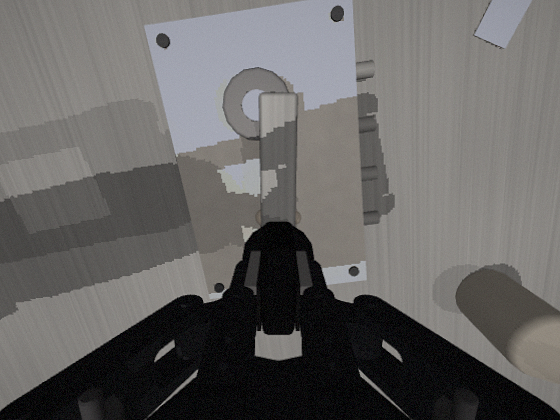

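```bash
cat > tong.py <<'E'
from h import *
def tong(f,k=(560.8,149.2)):
    p,d,c=load(f)
    v,u=np.mgrid[0:420,0:560]; uv=np.c_[u.ravel(),v.ravel()]; o,dd=ray(c,uv); Z=d.ravel(); X=o+dd*Z[:,None]
    rad=np.hypot(X[:,0]-k[0],X[:,1]-k[1])
    s=(Z>0)&(rad>35)&(rad<88)&(X[:,2]>118)&(X[:,2]<129)
    Q=X[s]; l=cv2.fitLine(Q[:,:2].astype(np.float32),cv2.DIST_HUBER,0,.01,.01).ravel()
    dx,dy=l[:2]*np.sign(l[1]); 
    # perpendicular offset of line from k
    return s.sum(),Q.mean(0).round(1),'yaw(fit)',np.arctan2(-dx,dy).round(4),'yaw(from axis)',np.arctan2(-(Q[:,0].mean()-k[0]),Q[:,1].mean()-k[1]).round(4)
if __name__=='__main__':
    import sys
    for f in sys.argv[1:]: print(f,*tong(f))
E
python3 tong.py pics/w1.npz pics/w2.npz; python3 a.py
```

```text
pics/w1.npz 1727 [560.9 211.5 122.8] yaw(fit) 0.0055 yaw(from axis) -0.0012
pics/w2.npz 3760 [570.  211.  122.8] yaw(fit) -0.154 yaw(from axis) -0.1482
clock 6.18 Mz [0.243 0.252 0.264 0.279] mean 0.259 yaw -0.1445 stem~ -0.055 open 14.9 F [-1.9 -1.6  7.1] pos [562.8 150.8 138.7]
```

Call:
play_rows:
  travel:
    - [0,0,0]
    - [0,0,0]
  rotation:
    - [0,0,0.02]
    - [0,0,0.02]
  jaw: [0,0]

```text
clock: 6.35
ee_pos: [562.9, 150.7, 138.7]
ee_rot: [2.395, 2.029, 0.003]
force: [-2.4, -1.3, 5.9]
opening: 15.1
```

```bash
python3 a.py
```

```text
clock 6.5 Mz [0.31  0.293 0.278 0.27 ] mean 0.288 yaw -0.1645 stem~ -0.064 open 15.2 F [-2.  -1.3  6.4] pos [562.8 150.7 138.7]
```

Call:
play_rows:
  travel:
    - [0,0,0]
    - [0,0,0]
    - [0,0,0]
    - [0,0,0]
  rotation:
    - [0,0,-0.04]
    - [0,0,-0.08]
    - [0,0,-0.12]
    - [0,0,-0.12]
  jaw: [0,0,0,0]

```text
clock: 6.83
ee_pos: [562.9, 150.8, 138.7]
ee_rot: [2.268, 2.17, 0.003]
force: [-2.1, -0.6, 5.8]
opening: 14.9
```

```bash
python3 a.py
```

```text
clock 6.98 Mz [ 0.013  0.03  -0.013  0.044] mean 0.019 yaw -0.0451 stem~ -0.052 open 15.0 F [-1.9 -1.1  6. ] pos [562.9 150.8 138.7]
```

Call:
play_rows:
  travel:
    - [0,0,0]
    - [0,0,0]
    - [0,0,0]
    - [0,0,0]
    - [0,0,0]
  rotation:
    - [0,0,0.04]
    - [0,0,0.08]
    - [0,0,0.12]
    - [0,0,0.14]
    - [0,0,0.14]
  jaw: [0,0,0,0,0]

```text
clock: 7.4
ee_pos: [562.8, 150.7, 138.7]
ee_rot: [2.415, 2.005, 0.003]
force: [-2.0, -0.3, 5.4]
opening: 15.1
```

```bash
python3 a.py
```

```text
clock 7.55 Mz [0.385 0.352 0.358 0.266] mean 0.34 yaw -0.1844 stem~ -0.063 open 15.2 F [-1.2 -1.5  5.6] pos [562.8 150.7 138.7]
```

Call:
play_rows:
  travel:
    - [0,0,0]
    - [0,0,0]
  rotation:
    - [0,0,0.015]
    - [0,0,0.015]
  jaw: [0,0]

```text
clock: 7.72
ee_pos: [562.9, 150.7, 138.7]
ee_rot: [2.43, 1.988, 0.003]
force: [-2.6, -1.1, 5.7]
opening: 15.1
```

```bash
python3 a.py
```

```text
clock 7.87 Mz [0.299 0.328 0.3   0.351] mean 0.319 yaw -0.1993 stem~ -0.086 open 14.7 F [-2.1 -1.1  6.5] pos [562.9 150.8 138.7]
```

Call:
play_rows:
  travel:
    - [0,0,0]
    - [0,0,0]
  rotation:
    - [0,0,0.02]
    - [0,0,0.02]
  jaw: [0,0]

```text
clock: 8.03
ee_pos: [562.9, 150.7, 138.7]
ee_rot: [2.45, 1.963, 0.003]
force: [-1.3, -0.6, 5.5]
opening: 14.8
```

```bash
python3 a.py
```

```text
clock 8.18 Mz [0.337 0.346 0.345 0.322] mean 0.338 yaw -0.2193 stem~ -0.099 open 15.0 F [-2.  -1.2  6. ] pos [562.9 150.8 138.7]
```

Call:
play_rows:
  travel:
    - [0,0,0]
    - [0,0,0]
  rotation:
    - [0,0,0.02]
    - [0,0,0.02]
  jaw: [0,0]

```text
clock: 8.35
ee_pos: [562.8, 150.7, 138.7]
ee_rot: [2.469, 1.939, 0.003]
force: [-1.4, -1.4, 5.7]
opening: 15.0
```

```bash
python3 a.py
```

```text
clock 8.5 Mz [0.399 0.372 0.333 0.406] mean 0.378 yaw -0.2391 stem~ -0.102 open 15.0 F [-0.7 -0.9  6.8] pos [562.9 150.7 138.7]
```

Call:
play_rows:
  travel:
    - [0,0,0]
    - [0,0,0]
    - [0,0,0]
    - [0,0,0]
    - [0,0,0]
    - [0,0,0]
    - [0,0,0]
    - [0,0,0]
  rotation:
    - [0,0,-0.07]
    - [0,0,-0.14]
    - [0,0,-0.21]
    - [0,0,-0.28]
    - [0,0,-0.35]
    - [0,0,-0.41]
    - [0,0,-0.47]
    - [0,0,-0.47]
  jaw: [0,0,0,0,0,0,0,0]

```text
clock: 9.17
ee_pos: [562.9, 150.8, 138.8]
ee_rot: [1.951, 2.46, 0.003]
force: [-0.7, -1.0, 6.4]
opening: 14.5
```

```bash
python3 a.py
```

```text
clock 9.32 Mz [-0.261 -0.292 -0.238 -0.275] mean -0.266 yaw 0.2287 stem~ 0.108 open 14.9 F [-1.2 -0.7  6.5] pos [562.9 150.8 138.7]
```

```bash
python3 - <<'E'
from h import *
from cell import r
snap(r,'wrist','w3'); st(r)
E
python3 tong.py pics/w3.npz
```

```text
clock 9.37 pos [562.9 150.8 138.7] yaw 0.228 open 15.1 F [-2.3 -1.1  6.1] M [-0.174  0.372 -0.281] j6 -0.09
pics/w3.npz 3777 [547.6 210.5 122.8] yaw(fit) 0.2278 yaw(from axis) 0.2116
```

Call:
play_rows:
  travel:
    - [0,0,0]
    - [0,0,0]
  rotation:
    - [0,0,-0.03]
    - [0,0,-0.03]
  jaw: [0,0]

```text
clock: 9.53
ee_pos: [562.9, 150.8, 138.8]
ee_rot: [1.915, 2.488, 0.003]
force: [-1.7, -0.6, 6.4]
opening: 14.7
```

```bash
python3 a.py
```

```text
clock 9.68 Mz [-0.385 -0.474 -0.331 -0.354] mean -0.386 yaw 0.2581 stem~ 0.089 open 14.6 F [-0.5  0.   6.1] pos [562.9 150.8 138.7]
```

Call:
play_rows:
  travel:
    - [0,0,0]
    - [0,0,0]
  rotation:
    - [0,0,-0.02]
    - [0,0,-0.02]
  jaw: [0,0]

```text
clock: 9.85
ee_pos: [562.9, 150.8, 138.7]
ee_rot: [1.891, 2.507, 0.003]
force: [-0.5, -1.1, 6.2]
opening: 15.1
```

```bash
python3 a.py
```

```text
clock 10.0 Mz [-0.385 -0.399 -0.354 -0.413] mean -0.387 yaw 0.2778 stem~ 0.109 open 14.8 F [-0.7 -0.7  6.8] pos [562.9 150.8 138.7]
```

Moving on new ground.

Call:
play_rows:
  travel:
    - [0,0,0]
    - [0,0,0]
  rotation:
    - [0,0,-0.02]
    - [0,0,-0.02]
  jaw: [0,0]

```text
clock: 10.17
ee_pos: [562.9, 150.8, 138.7]
ee_rot: [1.866, 2.525, 0.003]
force: [-1.3, -1.2, 6.2]
opening: 15.1
```

```bash
python3 a.py
```

```text
clock 10.32 Mz [-0.453 -0.45  -0.463 -0.436] mean -0.451 yaw 0.2976 stem~ 0.103 open 15.0 F [-1.2 -1.2  6.6] pos [562.9 150.8 138.7]
```

Call:
play_rows:
  travel:
    - [0,0,0]
    - [0,0,0]
    - [0,0,0]
    - [0,0,0]
    - [0,0,0]
    - [0,0,0]
    - [0,0,0]
    - [0,0,0]
  rotation:
    - [0,0,0.08]
    - [0,0,0.16]
    - [0,0,0.24]
    - [0,0,0.32]
    - [0,0,0.39]
    - [0,0,0.45]
    - [0,0,0.5]
    - [0,0,0.5]
  jaw: [0,0,0,0,0,0,0,0]

```text
clock: 10.98
ee_pos: [562.9, 150.7, 138.7]
ee_rot: [2.431, 1.986, 0.003]
force: [-1.6, -1.7, 5.2]
opening: 14.9
```

```bash
python3 a.py
```

```text
clock 11.13 Mz [0.263 0.298 0.318 0.287] mean 0.292 yaw -0.1998 stem~ -0.098 open 15.3 F [-1.3 -1.1  6.5] pos [562.9 150.7 138.7]
```

Call:
play_rows:
  travel:
    - [0,0,0]
    - [0,0,0]
  rotation:
    - [0,0,0.03]
    - [0,0,0.03]
  jaw: [0,0]

```text
clock: 11.3
ee_pos: [562.9, 150.7, 138.7]
ee_rot: [2.46, 1.95, 0.003]
force: [-1.7, -0.7, 6.5]
opening: 14.9
```

```bash
python3 a.py
```

```text
clock 11.45 Mz [0.356 0.321 0.305 0.341] mean 0.331 yaw -0.2293 stem~ -0.111 open 14.9 F [-2.  -1.   6.7] pos [562.9 150.7 138.7]
```

Call:
play_rows:
  travel:
    - [0,0,0]
    - [0,0,0]
  rotation:
    - [0,0,0.02]
    - [0,0,0.02]
  jaw: [0,0]

```text
clock: 11.62
ee_pos: [562.9, 150.7, 138.7]
ee_rot: [2.479, 1.926, 0.003]
force: [-1.2, -0.0, 6.0]
opening: 14.8
```

```bash
python3 a.py
```

```text
clock 11.77 Mz [0.346 0.329 0.327 0.331] mean 0.333 yaw -0.2492 stem~ -0.13 open 15.1 F [-1.8 -0.6  5.9] pos [562.9 150.7 138.7]
```

Call:
play_rows:
  travel:
    - [0,0,0]
    - [0,0,0]
  rotation:
    - [0,0,0.02]
    - [0,0,0.02]
  jaw: [0,0]

```text
clock: 11.93
ee_pos: [562.9, 150.7, 138.7]
ee_rot: [2.498, 1.901, 0.003]
force: [-1.7, -1.0, 6.5]
opening: 15.0
```

```bash
python3 a.py
```

```text
clock 12.08 Mz [0.435 0.43  0.348 0.391] mean 0.401 yaw -0.2691 stem~ -0.123 open 14.8 F [-2.  -0.7  5.7] pos [562.9 150.7 138.7]
```

Call:
play_rows:
  travel:
    - [0,0,0]
    - [0,0,0]
    - [0,0,0]
    - [0,0,0]
    - [0,0,0]
    - [0,0,0]
    - [0,0,0]
    - [0,0,0]
  rotation:
    - [0,0,-0.08]
    - [0,0,-0.16]
    - [0,0,-0.24]
    - [0,0,-0.32]
    - [0,0,-0.4]
    - [0,0,-0.47]
    - [0,0,-0.53]
    - [0,0,-0.53]
  jaw: [0,0,0,0,0,0,0,0]

```text
clock: 12.75
ee_pos: [562.9, 150.8, 138.7]
ee_rot: [1.913, 2.489, 0.003]
force: [-2.0, -0.8, 6.6]
opening: 14.6
```

```bash
python3 a.py
```

```text
clock 12.9 Mz [-0.294 -0.306 -0.292 -0.266] mean -0.289 yaw 0.2588 stem~ 0.129 open 14.9 F [-1.9 -1.2  5.8] pos [562.9 150.8 138.7]
```

Call:
play_rows:
  travel:
    - [0,0,0]
    - [0,0,0]
  rotation:
    - [0,0,-0.03]
    - [0,0,-0.03]
  jaw: [0,0]

```text
clock: 13.07
ee_pos: [562.8, 150.8, 138.7]
ee_rot: [1.878, 2.517, 0.003]
force: [-0.6, -1.4, 6.4]
opening: 14.9
```

```bash
python3 a.py
```

```text
clock 13.22 Mz [-0.315 -0.331 -0.336 -0.385] mean -0.342 yaw 0.2882 stem~ 0.137 open 15.1 F [-0.7  0.2  6. ] pos [562.8 150.8 138.7]
```

Call:
play_rows:
  travel:
    - [0,0,0]
    - [0,0,0]
  rotation:
    - [0,0,-0.025]
    - [0,0,-0.025]
  jaw: [0,0]

```text
clock: 13.38
ee_pos: [562.9, 150.8, 138.7]
ee_rot: [1.846, 2.539, 0.003]
force: [-1.3, -0.9, 7.0]
opening: 14.7
```

```bash
python3 a.py
```

```text
clock 13.53 Mz [-0.379 -0.377 -0.379 -0.434] mean -0.392 yaw 0.3129 stem~ 0.142 open 15.0 F [-0.4 -1.9  7.1] pos [562.9 150.8 138.7]
```

Call:
play_rows:
  travel:
    - [0,0,0]
    - [0,0,0]
  rotation:
    - [0,0,-0.02]
    - [0,0,-0.02]
  jaw: [0,0]

```text
clock: 13.7
ee_pos: [562.9, 150.8, 138.7]
ee_rot: [1.821, 2.558, 0.003]
force: [-0.8, 0.5, 6.4]
opening: 15.0
```

```bash
python3 a.py
```

```text
clock 13.85 Mz [-0.477 -0.413 -0.461 -0.491] mean -0.461 yaw 0.3327 stem~ 0.134 open 14.8 F [ 0.1 -2.   6.8] pos [562.9 150.8 138.7]
```

Call:
play_rows:
  travel:
    - [0,0,0]
    - [0,0,0]
    - [0,0,0]
    - [0,0,0]
    - [0,0,0]
    - [0,0,0]
    - [0,0,0]
    - [0,0,0]
  rotation:
    - [0,0,0.09]
    - [0,0,0.18]
    - [0,0,0.27]
    - [0,0,0.36]
    - [0,0,0.45]
    - [0,0,0.52]
    - [0,0,0.58]
    - [0,0,0.58]
  jaw: [0,0,0,0,0,0,0,0]

```text
clock: 14.52
ee_pos: [562.9, 150.7, 138.7]
ee_rot: [2.476, 1.93, 0.003]
force: [-1.0, -0.6, 6.8]
opening: 14.9
```

```bash
python3 a.py
```

```text
clock 14.67 Mz [0.307 0.286 0.326 0.351] mean 0.318 yaw -0.2448 stem~ -0.132 open 15.0 F [-0.8 -0.7  5.6] pos [562.9 150.7 138.7]
```

Call:
play_rows:
  travel:
    - [0,0,0]
    - [0,0,0]
  rotation:
    - [0,0,0.025]
    - [0,0,0.025]
  jaw: [0,0]

```text
clock: 14.83
ee_pos: [562.9, 150.7, 138.7]
ee_rot: [2.498, 1.901, 0.003]
force: [-2.1, -1.5, 5.9]
opening: 14.9
```

```bash
python3 a.py
```

```text
clock 14.98 Mz [0.373 0.39  0.312 0.361] mean 0.359 yaw -0.2692 stem~ -0.14 open 15.0 F [-1.2 -1.9  6.5] pos [562.9 150.7 138.7]
```

Call:
play_rows:
  travel:
    - [0,0,0]
    - [0,0,0]
  rotation:
    - [0,0,0.02]
    - [0,0,0.02]
  jaw: [0,0]

```text
clock: 15.15
ee_pos: [562.9, 150.7, 138.7]
ee_rot: [2.517, 1.876, 0.003]
force: [-1.8, -1.7, 6.0]
opening: 14.9
```

```bash
python3 a.py
```

```text
clock 15.3 Mz [0.4   0.373 0.417 0.315] mean 0.376 yaw -0.2892 stem~ -0.153 open 15.1 F [-2.  -0.4  5.5] pos [562.9 150.7 138.7]
```

Call:
play_rows:
  travel:
    - [0,0,0]
    - [0,0,0]
  rotation:
    - [0,0,0.015]
    - [0,0,0.015]
  jaw: [0,0]

```text
clock: 15.47
ee_pos: [562.9, 150.7, 138.7]
ee_rot: [2.53, 1.858, 0.003]
force: [-0.8, -0.9, 6.4]
opening: 15.2
```

```bash
python3 a.py
```

```text
clock 15.62 Mz [0.395 0.41  0.422 0.428] mean 0.414 yaw -0.3039 stem~ -0.153 open 15.1 F [-1.8  0.1  5.8] pos [562.9 150.7 138.7]
```

Call:
play_rows:
  travel:
    - [0,0,0]
    - [0,0,0]
    - [0,0,0]
    - [0,0,0]
    - [0,0,0]
    - [0,0,0]
    - [0,0,0]
    - [0,0,0]
  rotation:
    - [0,0,-0.09]
    - [0,0,-0.18]
    - [0,0,-0.27]
    - [0,0,-0.36]
    - [0,0,-0.45]
    - [0,0,-0.53]
    - [0,0,-0.6]
    - [0,0,-0.6]
  jaw: [0,0,0,0,0,0,0,0]

```text
clock: 16.28
ee_pos: [562.8, 150.8, 138.7]
ee_rot: [1.869, 2.523, 0.002]
force: [-1.6, -0.5, 6.5]
opening: 14.8
```

```bash
python3 a.py
```

```text
clock 16.43 Mz [-0.207 -0.227 -0.281 -0.222] mean -0.234 yaw 0.294 stem~ 0.186 open 15.0 F [ 0.3 -1.   6.7] pos [562.8 150.8 138.7]
```

Call:
play_rows:
  travel:
    - [0,0,0]
    - [0,0,0]
  rotation:
    - [0,0,-0.04]
    - [0,0,-0.04]
  jaw: [0,0]

```text
clock: 16.6
ee_pos: [562.8, 150.8, 138.7]
ee_rot: [1.82, 2.558, 0.002]
force: [-2.5, -0.7, 5.9]
opening: 14.9
```

```bash
python3 a.py
```

```text
clock 16.75 Mz [-0.329 -0.306 -0.292 -0.304] mean -0.308 yaw 0.3333 stem~ 0.196 open 14.9 F [-1.1 -0.2  6.4] pos [562.8 150.8 138.7]
```

Call:
play_rows:
  travel:
    - [0,0,0]
    - [0,0,0]
  rotation:
    - [0,0,-0.03]
    - [0,0,-0.03]
  jaw: [0,0]

```text
clock: 16.92
ee_pos: [562.9, 150.8, 138.7]
ee_rot: [1.782, 2.585, 0.002]
force: [-0.9, -1.4, 5.2]
opening: 15.2
```

```bash
python3 a.py
```

```text
clock 17.07 Mz [-0.406 -0.418 -0.406 -0.373] mean -0.401 yaw 0.363 stem~ 0.188 open 14.7 F [-0.9 -0.7  6.4] pos [562.8 150.8 138.7]
```

Call:
play_rows:
  travel:
    - [0,0,0]
    - [0,0,0]
  rotation:
    - [0,0,-0.015]
    - [0,0,-0.015]
  jaw: [0,0]

```text
clock: 17.23
ee_pos: [562.9, 150.8, 138.7]
ee_rot: [1.763, 2.598, 0.002]
force: [-1.6, 0.0, 6.6]
opening: 14.9
```

```bash
python3 a.py
```

```text
clock 17.38 Mz [-0.389 -0.433 -0.416 -0.419] mean -0.414 yaw 0.3777 stem~ 0.198 open 15.0 F [-1.6 -1.   6.1] pos [562.9 150.8 138.7]
```

Call:
play_rows:
  travel:
    - [0,0,0]
    - [0,0,0]
  rotation:
    - [0,0,-0.015]
    - [0,0,-0.015]
  jaw: [0,0]

```text
clock: 17.55
ee_pos: [562.9, 150.8, 138.7]
ee_rot: [1.744, 2.611, 0.003]
force: [-1.3, -0.6, 6.8]
opening: 14.7
```

```bash
python3 a.py;  python3 - <<'E'
from h import *
from cell import r
snap(r,'wrist','w4'); st(r)
E
python3 tong.py pics/w4.npz
```

```text
clock 17.7 Mz [-0.398 -0.444 -0.405 -0.462] mean -0.427 yaw 0.3926 stem~ 0.207 open 15.0 F [-1.3 -0.9  5.6] pos [562.9 150.8 138.7]
clock 17.75 pos [562.9 150.8 138.8] yaw 0.3925 open 14.6 F [-1.1 -1.6  6.4] M [-0.18  0.45 -0.49] j6 -0.25
pics/w4.npz 3773 [538.  207.6 122.8] yaw(fit) 0.3916 yaw(from axis) 0.3723
```

Call:
play_rows:
  travel:
    - [0,0,0]
    - [0,0,0]
  rotation:
    - [0,0,-0.012]
    - [0,0,-0.012]
  jaw: [0,0]

```text
clock: 17.92
ee_pos: [562.9, 150.8, 138.7]
ee_rot: [1.728, 2.621, 0.003]
force: [-1.4, -1.1, 5.5]
opening: 14.9
```

```bash
python3 a.py
```

```text
clock 18.07 Mz [-0.453 -0.441 -0.455 -0.434] mean -0.446 yaw 0.4046 stem~ 0.212 open 14.9 F [-1.2 -0.4  5.5] pos [562.9 150.8 138.7]
```

Call:
play_rows:
  travel:
    - [0,0,0]
    - [0,0,0]
    - [0,0,0]
    - [0,0,0]
    - [0,0,0]
    - [0,0,0]
    - [0,0,0]
    - [0,0,0]
  rotation:
    - [0,0,0.1]
    - [0,0,0.2]
    - [0,0,0.3]
    - [0,0,0.4]
    - [0,0,0.49]
    - [0,0,0.57]
    - [0,0,0.64]
    - [0,0,0.64]
  jaw: [0,0,0,0,0,0,0,0]

```text
clock: 18.73
ee_pos: [562.9, 150.7, 138.7]
ee_rot: [2.465, 1.944, 0.003]
force: [-1.9, -0.9, 6.4]
opening: 15.0
```

```bash
python3 a.py
```

```text
clock 18.88 Mz [0.219 0.197 0.24  0.221] mean 0.219 yaw -0.2334 stem~ -0.16 open 15.1 F [-1.5  0.   6.7] pos [562.9 150.7 138.7]
```

Call:
play_rows:
  travel:
    - [0,0,0]
    - [0,0,0]
    - [0,0,0]
  rotation:
    - [0,0,0.03]
    - [0,0,0.05]
    - [0,0,0.05]
  jaw: [0,0,0]

```text
clock: 19.13
ee_pos: [562.9, 150.7, 138.7]
ee_rot: [2.511, 1.885, 0.003]
force: [-1.3, -1.2, 6.7]
opening: 15.2
```

```bash
python3 a.py
```

```text
clock 19.28 Mz [0.29  0.329 0.335 0.328] mean 0.321 yaw -0.2823 stem~ -0.168 open 15.1 F [-1.1 -0.8  6.4] pos [562.9 150.7 138.7]
```

Call:
play_rows:
  travel:
    - [0,0,0]
    - [0,0,0]
  rotation:
    - [0,0,0.025]
    - [0,0,0.025]
  jaw: [0,0]

```text
clock: 19.45
ee_pos: [562.9, 150.7, 138.7]
ee_rot: [2.534, 1.853, 0.003]
force: [-2.4, -0.9, 7.0]
opening: 14.8
```

```bash
python3 a.py
```

```text
clock 19.6 Mz [0.353 0.381 0.379 0.369] mean 0.37 yaw -0.3072 stem~ -0.173 open 14.9 F [-1.4 -0.5  5.3] pos [562.9 150.7 138.7]
```

Call:
play_rows:
  travel:
    - [0,0,0]
    - [0,0,0]
  rotation:
    - [0,0,0.02]
    - [0,0,0.02]
  jaw: [0,0]

```text
clock: 19.77
ee_pos: [563.0, 150.7, 138.7]
ee_rot: [2.552, 1.828, 0.003]
force: [-1.7, -1.6, 6.2]
opening: 14.8
```

```bash
python3 a.py
```

```text
clock 19.92 Mz [0.357 0.381 0.347 0.414] mean 0.375 yaw -0.3271 stem~ -0.192 open 14.9 F [-1.9 -1.6  6.4] pos [562.9 150.7 138.7]
```

Moving; stem ≈ −0.19.

Call:
play_rows:
  travel:
    - [0,0,0]
    - [0,0,0]
  rotation:
    - [0,0,0.018]
    - [0,0,0.018]
  jaw: [0,0]

```text
clock: 20.08
ee_pos: [562.9, 150.7, 138.7]
ee_rot: [2.568, 1.805, 0.003]
force: [-0.9, -1.4, 6.1]
opening: 15.2
```

```bash
python3 a.py
```

```text
clock 20.23 Mz [0.405 0.368 0.353 0.379] mean 0.376 yaw -0.345 stem~ -0.209 open 15.0 F [-1.6 -1.5  5.6] pos [562.9 150.7 138.7]
```

Call:
play_rows:
  travel:
    - [0,0,0]
    - [0,0,0]
  rotation:
    - [0,0,0.018]
    - [0,0,0.018]
  jaw: [0,0]

```text
clock: 20.4
ee_pos: [562.9, 150.7, 138.7]
ee_rot: [2.584, 1.782, 0.003]
force: [-1.7, -1.9, 6.1]
opening: 14.9
```

```bash
python3 a.py
```

```text
clock 20.55 Mz [0.408 0.482 0.462 0.481] mean 0.458 yaw -0.3628 stem~ -0.194 open 15.4 F [-0.8 -0.5  5.9] pos [562.9 150.7 138.7]
```

Call:
play_rows:
  travel:
    - [0,0,0]
    - [0,0,0]
    - [0,0,0]
    - [0,0,0]
    - [0,0,0]
    - [0,0,0]
    - [0,0,0]
    - [0,0,0]
  rotation:
    - [0,0,-0.1]
    - [0,0,-0.2]
    - [0,0,-0.3]
    - [0,0,-0.4]
    - [0,0,-0.5]
    - [0,0,-0.6]
    - [0,0,-0.68]
    - [0,0,-0.68]
  jaw: [0,0,0,0,0,0,0,0]

```text
clock: 21.22
ee_pos: [562.8, 150.8, 138.7]
ee_rot: [1.842, 2.543, 0.002]
force: [-1.4, -0.5, 5.8]
opening: 14.7
```

```bash
python3 a.py
```

```text
clock 21.37 Mz [-0.157 -0.265 -0.225 -0.214] mean -0.215 yaw 0.3152 stem~ 0.215 open 15.0 F [-2.  -1.   5.9] pos [562.8 150.8 138.7]
```

Call:
play_rows:
  travel:
    - [0,0,0]
    - [0,0,0]
    - [0,0,0]
  rotation:
    - [0,0,-0.03]
    - [0,0,-0.06]
    - [0,0,-0.06]
  jaw: [0,0,0]

```text
clock: 21.62
ee_pos: [562.8, 150.8, 138.7]
ee_rot: [1.767, 2.595, 0.002]
force: [-0.7, -1.3, 6.5]
opening: 15.3
```

```bash
python3 a.py
```

```text
clock 21.77 Mz [-0.232 -0.304 -0.221 -0.321] mean -0.27 yaw 0.3745 stem~ 0.252 open 15.0 F [-1.1 -1.   5.2] pos [562.8 150.8 138.7]
```

Torque slope falling — likely broken free. Continue.

Call:
play_rows:
  travel:
    - [0,0,0]
    - [0,0,0]
    - [0,0,0]
  rotation:
    - [0,0,-0.02]
    - [0,0,-0.04]
    - [0,0,-0.04]
  jaw: [0,0,0]

```text
clock: 22.02
ee_pos: [562.8, 150.7, 138.7]
ee_rot: [1.716, 2.63, 0.002]
force: [-1.0, -0.8, 6.3]
opening: 14.9
```

```bash
python3 a.py
```

```text
clock 22.17 Mz [-0.304 -0.334 -0.323 -0.329] mean -0.323 yaw 0.4141 stem~ 0.271 open 15.0 F [-1.8 -1.5  6.1] pos [562.8 150.8 138.7]
```

Call:
play_rows:
  travel:
    - [0,0,0]
    - [0,0,0]
    - [0,0,0]
  rotation:
    - [0,0,-0.015]
    - [0,0,-0.03]
    - [0,0,-0.03]
  jaw: [0,0,0]

```text
clock: 22.42
ee_pos: [562.8, 150.8, 138.7]
ee_rot: [1.676, 2.655, 0.002]
force: [-1.1, -1.1, 6.3]
opening: 15.0
```

```bash
python3 a.py
```

```text
clock 22.57 Mz [-0.36  -0.322 -0.383 -0.361] mean -0.356 yaw 0.4439 stem~ 0.287 open 15.1 F [-1.8 -0.8  5.7] pos [562.8 150.8 138.7]
```

Call:
play_rows:
  travel:
    - [0,0,0]
    - [0,0,0]
  rotation:
    - [0,0,-0.025]
    - [0,0,-0.025]
  jaw: [0,0]

```text
clock: 22.73
ee_pos: [562.8, 150.7, 138.7]
ee_rot: [1.643, 2.676, 0.002]
force: [-1.2, -0.6, 6.9]
opening: 15.0
```

```bash
python3 a.py
```

```text
clock 22.88 Mz [-0.244 -0.264 -0.286 -0.258] mean -0.263 yaw 0.4692 stem~ 0.35 open 15.0 F [-0.2 -1.3  6.6] pos [562.8 150.7 138.7]
```

Call:
play_rows:
  travel:
    - [0,0,0]
    - [0,0,0]
    - [0,0,0]
  rotation:
    - [0,0,-0.025]
    - [0,0,-0.05]
    - [0,0,-0.05]
  jaw: [0,0,0]

```text
clock: 23.13
ee_pos: [562.8, 150.7, 138.7]
ee_rot: [1.574, 2.716, 0.002]
force: [-2.1, -1.5, 5.9]
opening: 15.1
```

```bash
python3 a.py
```

```text
clock 23.28 Mz [-0.2   -0.187 -0.196 -0.149] mean -0.183 yaw 0.5197 stem~ 0.432 open 14.8 F [-1.  -1.6  5.9] pos [562.8 150.7 138.8]
```

Call:
play_rows:
  travel:
    - [0,0,0]
    - [0,0,0]
    - [0,0,0]
    - [0,0,0]
  rotation:
    - [0,0,-0.03]
    - [0,0,-0.06]
    - [0,0,-0.09]
    - [0,0,-0.09]
  jaw: [0,0,0,0]

```text
clock: 23.62
ee_pos: [562.7, 150.7, 138.7]
ee_rot: [1.449, 2.785, 0.001]
force: [-1.7, -1.5, 6.3]
opening: 15.1
```

```bash
python3 a.py
```

```text
clock 23.77 Mz [-0.007 -0.034 -0.013 -0.025] mean -0.02 yaw 0.6105 stem~ 0.588 open 14.7 F [-0.8 -0.9  5.8] pos [562.7 150.6 138.7]
```

Call:
play_rows:
  travel:
    - [0,0,0]
    - [0,0,0]
    - [0,0,0]
    - [0,0,0]
    - [0,0,0]
    - [0,0,0]
  rotation:
    - [0,0,-0.06]
    - [0,0,-0.12]
    - [0,0,-0.18]
    - [0,0,-0.24]
    - [0,0,-0.3]
    - [0,0,-0.36]
  jaw: [0,0,0,0,0,0]

```text
clock: 24.27
ee_pos: [562.2, 150.5, 138.7]
ee_rot: [0.924, 3.001, -0.001]
force: [-3.0, -2.4, 7.1]
opening: 15.2
```

```bash
python3 s.py
```

```text
clock 24.27 pos [562.2 150.5 138.7] yaw 0.9732 open 15.2 F [-3.  -2.4  7.1] M [-0.335  0.609 -0.044] j6 -0.83
```

Call:
play_rows:
  travel:
    - [0,0,0]
    - [0,0,0]
    - [0,0,0]
    - [0,0,0]
    - [0,0,0]
    - [0,0,0]
  rotation:
    - [0,0,-0.07]
    - [0,0,-0.14]
    - [0,0,-0.21]
    - [0,0,-0.28]
    - [0,0,-0.3]
    - [0,0,-0.3]
  jaw: [0,0,0,0,0,0]

```text
clock: 24.77
ee_pos: [562.2, 150.3, 138.7]
ee_rot: [0.469, 3.105, -0.001]
force: [-3.2, -2.5, 7.3]
opening: 14.8
```

```bash
python3 s.py
```

```text
clock 24.77 pos [562.2 150.3 138.7] yaw 1.2712 open 14.8 F [-3.2 -2.5  7.3] M [-0.322  0.62   0.063] j6 -1.13
```

Call:
play_rows:
  travel:
    - [0,0,0]
    - [0,0,0]
    - [0,0,0]
    - [0,0,0]
    - [0,0,-3]
    - [0,0,-7]
    - [0,0,-10]
    - [0,0,-10]
  rotation:
    - [0,0,0]
    - [0,0,0]
    - [0,0,0]
    - [0,0,0]
    - [0,0,0]
    - [0,0,0]
    - [0,0,0]
    - [0,0,0]
  jaw: [0.5,0.5,0.5,0.5,0.5,0.5,0.7,0.7]

```text
clock: 25.43
ee_pos: [566.5, 151.6, 245.0]
ee_rot: [0.468, 3.092, 0.007]
force: [2.0, 0.3, 2.2]
opening: 59.8
```

Run:
```python
from h import *
from cell import r
st(r)
p,d,c=snap(r,'wrist','w5')
plan(r,[561,220,225],0.0)
```

```text
clock 25.43 pos [566.5 151.6 245. ] yaw 1.2702 open 59.8 F [2.  0.3 2.2] M [-0.033 -0.042 -0.065] j6 -1.13
clock 25.48 pos [565.  151.3 241.8] yawy 1.2702 open 59.9 F [-0.   0.2 -0.8] M [ 0.036  0.002 -0.017]
travel cm [2.428 6.433 1.688] rot [0.0096 0.0051 1.2701]
```

View pics/w5.png

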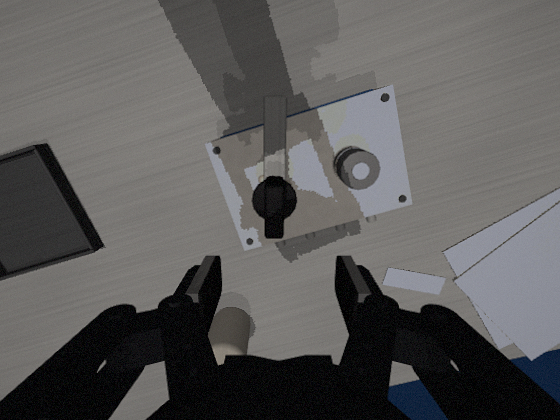

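```bash
cat > cart.py <<'E'
from h import *
def cart(f,k,lo=106,hi=118):
    p,d,c=load(f)
    v,u=np.mgrid[0:420,0:560]; uv=np.c_[u.ravel(),v.ravel()]; o,dd=ray(c,uv); Z=d.ravel(); X=o+dd*Z[:,None]
    s=(Z>0)&(np.hypot(X[:,0]-k[0],X[:,1]-k[1])<40)&(X[:,2]>lo)&(X[:,2]<hi)
    Q=X[s]; (cx,cy),rad=cv2.minEnclosingCircle(Q[:,:2].astype(np.float32)); return s.sum(),Q[:,2].mean(),Q.mean(0).round(1),(round(cx,1),round(cy,1)),round(rad,1)
if __name__=='__main__':
    print(cart('pics/w5.npz',(561,234)))
    p,d,c=load('pics/w5.npz'); k=(560.8,149.2)
    v,u=np.mgrid[0:420,0:560]; uv=np.c_[u.ravel(),v.ravel()]; o,dd=ray(c,uv); Z=d.ravel(); X=o+dd*Z[:,None]
    rad=np.hypot(X[:,0]-k[0],X[:,1]-k[1]); s=(Z>0)&(rad>35)&(rad<88)&(X[:,2]>118)&(X[:,2]<129); q=X[s].mean(0); print('tongue',q,np.degrees(np.arctan2(-(q[0]-k[0]),q[1]-k[1])))
E
python3 cart.py
```

```text
(np.int64(1274), np.float64(111.7781830467514), array([561.1, 234.2, 111.8]), (562.1, 234.6), 19.3)
tongue [501.95775555 168.64929247 122.78772281] 71.70958459807076
```

Run:
```python
from h import *
from cell import r
plan(r,[561,234,190],0.0)
```

```text
clock 25.48 pos [565.  151.3 241.8] yawy 1.2702 open 59.9 F [-0.   0.2 -0.8] M [ 0.036  0.002 -0.017]
travel cm [2.875 7.755 5.19 ] rot [0.0096 0.0051 1.2701]
```

Call:
play_rows:
  travel:
    - [2.9,7.8,0]
    - [2.9,7.8,0]
    - [2.9,7.8,0]
    - [2.9,7.8,1]
    - [2.9,7.8,2]
    - [2.9,7.8,3.5]
    - [2.9,7.8,5.2]
    - [2.9,7.8,5.2]
  rotation:
    - [0,0,1.27]
    - [0,0,1.27]
    - [0,0,1.27]
    - [0,0,1.27]
    - [0,0,1.27]
    - [0,0,1.27]
    - [0,0,1.27]
    - [0,0,1.27]
  jaw: [0.75,0.75,0.75,0.75,0.75,0.75,0.75,0.75]

```text
clock: 26.15
ee_pos: [553.4, 232.9, 178.3]
ee_rot: [-1.887, -2.504, 0.013]
force: [-1.1, -1.1, -1.3]
opening: 63.8
```

Run:
```python
from h import *
from cell import r
plan(r,[561,234,190],0.0)
```

```text
clock 26.15 pos [553.4 232.9 178.3] yawy 0.2791 open 63.8 F [-1.1 -1.1 -1.3] M [-0.006  0.057  0.005]
travel cm [-0.103  0.751 -1.176] rot [-0.01    0.0014  0.2791]
```

Call:
play_rows:
  travel:
    - [0,0.3,0]
    - [0,0.5,0]
    - [0,0.5,0]
    - [0,0.5,0]
    - [0,0.5,0]
  rotation:
    - [0,0,0.12]
    - [0,0,0.24]
    - [0,0,0.28]
    - [0,0,0.28]
    - [0,0,0.28]
  jaw: [0.75,0.75,0.75,0.75,0.75]

```text
clock: 26.57
ee_pos: [561.0, 235.0, 183.0]
ee_rot: [-2.213, -2.228, 0.003]
force: [-0.9, -0.3, -0.9]
opening: 64.4
```

Run:
```python
from h import *
from cell import r
p,d,c=snap(r,'wrist','w6')
plan(r,[561,234,82],0.0)
from cart import cart
print(cart('pics/w6.npz',(561,234)))
```

```text
clock 26.62 pos [561.2 235.1 183.3] yawy 0.0063 open 64.1 F [ 0.2 -0.3  0.6] M [-0.007 -0.01  -0.025]
travel cm [-1.0000e-01 -1.0000e-03  1.0131e+01] rot [-0.0019  0.0005  0.0063]
(np.int64(1765), np.float64(111.85629169356274), array([561.7, 236.3, 111.9]), (561.8, 235.1), 18.9)
```

View pics/w6.png

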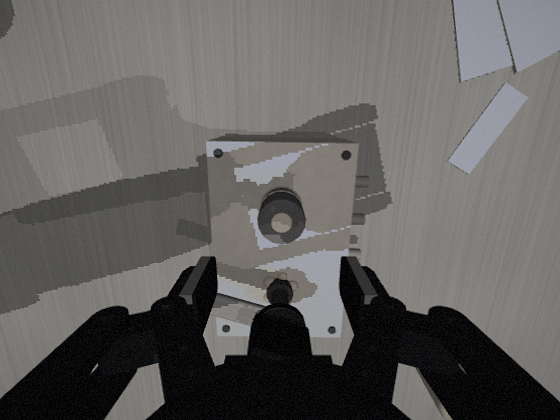

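Call:
play_rows:
  travel:
    - [0,0.05,2.5]
    - [0,0.05,5.5]
    - [0,0.05,8.5]
    - [0,0.05,10]
    - [0,0.05,10]
    - [0,0.05,10]
  rotation:
    - [0,0,0]
    - [0,0,0]
    - [0,0,0]
    - [0,0,0]
    - [0,0,0]
    - [0,0,0]
  jaw: [0.75,0.75,0.75,0.75,0.75,0.75]

```text
clock: 27.12
ee_pos: [561.2, 234.9, 83.2]
ee_rot: [-2.214, -2.227, 0.004]
force: [1.3, -0.2, -0.0]
opening: 64.1
```

```bash
python3 s.py
```

```text
clock 27.12 pos [561.2 234.9  83.2] yaw 0.0057 open 64.1 F [ 1.3 -0.2 -0. ] M [ 0.034  0.012 -0.038] j6 0.28
```

Call:
play_rows:
  travel:
    - [0,0,0]
    - [0,0,0]
    - [0,0,0]
    - [0,0,0]
    - [0,0,0]
    - [0,0,0]
    - [0,0,-0.5]
    - [0,0,-1]
  rotation:
    - [0,0,0]
    - [0,0,0]
    - [0,0,0]
    - [0,0,0]
    - [0,0,0]
    - [0,0,0]
    - [0,0,0]
    - [0,0,0]
  jaw: [0,0,0,0,0,0,0,0]

```text
clock: 27.78
ee_pos: [562.5, 235.2, 94.6]
ee_rot: [2.215, 2.227, 0.001]
force: [1.5, 0.7, -2.8]
opening: 36.4
```

```bash
python3 s.py
```

```text
clock 27.78 pos [562.5 235.2  94.6] yaw 0.0052 open 36.4 F [ 1.5  0.7 -2.8] M [ 0.118 -0.403  0.022] j6 0.28
```

Call:
play_rows:
  travel:
    - [0,0,-1.5]
    - [0,0,-3]
    - [0,0,-5]
    - [0,0,-7.5]
    - [0,0,-10]
    - [0,0,-10]
    - [0,0,-10]
  rotation:
    - [0,0,0]
    - [0,0,0]
    - [0,0,0]
    - [0,0,0]
    - [0,0,0]
    - [0,0,0]
    - [0,0,0]
  jaw: [0,0,0,0,0,0,0]

```text
clock: 28.37
ee_pos: [563.5, 235.6, 196.5]
ee_rot: [2.214, 2.226, 0.005]
force: [0.0, -0.4, -1.3]
opening: 36.2
```

Run:
```python
from h import *
from cell import r
plan(r,[514,-187,190],-0.25)
p,d,c=snap(r,'side','s2')
cv2.imwrite('pics/s2c.png',cv2.resize(p[150:320,140:340][:,:,::-1],None,fx=3,fy=3))
```

```text
clock 28.37 pos [563.5 235.6 196.5] yawy 0.0051 open 36.2 F [ 0.  -0.4 -1.3] M [ 0.034  0.04  -0.046]
travel cm [-42.23   -5.165   0.59 ] rot [ 0.0035 -0.0015  0.2551]
```

View pics/s2c.png

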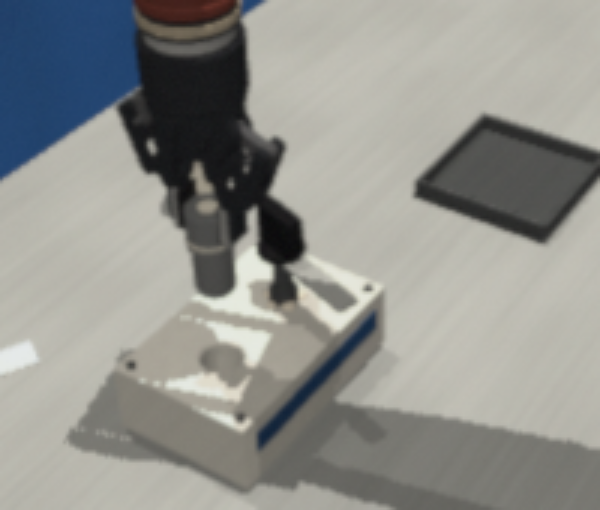

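Call:
play_rows:
  travel:
    - [0,0,-2.5]
    - [0,0,-5]
    - [-1.5,-0.2,-5]
    - [-4,-0.5,-5]
    - [-7,-0.9,-5]
    - [-10.5,-1.3,-5]
    - [-14,-1.7,-5]
    - [-17.5,-2.1,-5]
  rotation:
    - [0,0,0]
    - [0,0,0]
    - [0,0,0]
    - [0,0,0]
    - [0,0,0]
    - [0,0,0]
    - [0,0,0]
    - [0,0,0]
  jaw: [0,0,0,0,0,0,0,0]

```text
clock: 29.08
ee_pos: [539.9, 58.2, 241.3]
ee_rot: [-2.213, -2.225, 0.006]
force: [1.1, -0.4, -1.7]
opening: 36.2
```

Call:
play_rows:
  travel:
    - [-3.5,-0.4,0]
    - [-7,-0.8,0]
    - [-10.5,-1.3,0]
    - [-14,-1.7,0]
    - [-17.5,-2.1,0.5]
    - [-20.5,-2.5,2]
    - [-23,-2.8,4]
    - [-24,-3,5]
  rotation:
    - [0,0,0]
    - [0,0,0]
    - [0,0,0]
    - [0,0,0]
    - [0,0,0]
    - [0,0,0]
    - [0,0,0]
    - [0,0,0]
  jaw: [0,0,0,0,0,0,0,0]

```text
clock: 29.75
ee_pos: [509.9, -182.5, 189.7]
ee_rot: [-2.215, -2.219, 0.006]
force: [-0.6, 1.2, -2.3]
opening: 36.4
```

Run:
```python
from h import *
from cell import r
plan(r,[514,-187,100],0)
```

```text
clock 29.75 pos [ 509.9 -182.5  189.7] yawy 0.0019 open 36.4 F [-0.6  1.2 -2.3] M [-0.018  0.005  0.025]
travel cm [-0.465  0.466  8.968] rot [-0.0067 -0.0015  0.0018]
```

Call:
play_rows:
  travel:
    - [-0.3,0.3,2.5]
    - [-0.3,0.3,5]
    - [-0.3,0.3,7.5]
    - [-0.3,0.3,9]
    - [-0.3,0.3,9]
    - [-0.3,0.3,9]
  rotation:
    - [0,0,0]
    - [0,0,0]
    - [0,0,0]
    - [0,0,0]
    - [0,0,0]
    - [0,0,0]
  jaw: [0,0,0,0,0,0]

```text
clock: 30.25
ee_pos: [514.3, -181.7, 102.0]
ee_rot: [-2.211, -2.223, 0.003]
force: [0.6, 0.2, -0.8]
opening: 35.9
```

Run:
```python
from h import *
from cell import r
plan(r,[514,-187,60],0)
p,d,c=snap(r,'side','s3')
cv2.imwrite('pics/s3c.png',cv2.resize(p[120:250,230:390][:,:,::-1],None,fx=4,fy=4))
# cartridge bottom estimate: lowest point of cartridge by projecting
print(proj(c,[[514,-187,50],[514,-187,5]])-[230,120])
```

```text
clock 30.25 pos [ 514.3 -181.7  102. ] yawy 0.0053 open 35.9 F [ 0.6  0.2 -0.8] M [-0.041 -0.005  0.024]
travel cm [-0.545 -0.008  4.196] rot [-0.0052 -0.0028  0.0053]
[[80.3941607  77.90371176]
 [79.6065267  89.69073137]]
```

View pics/s3c.png

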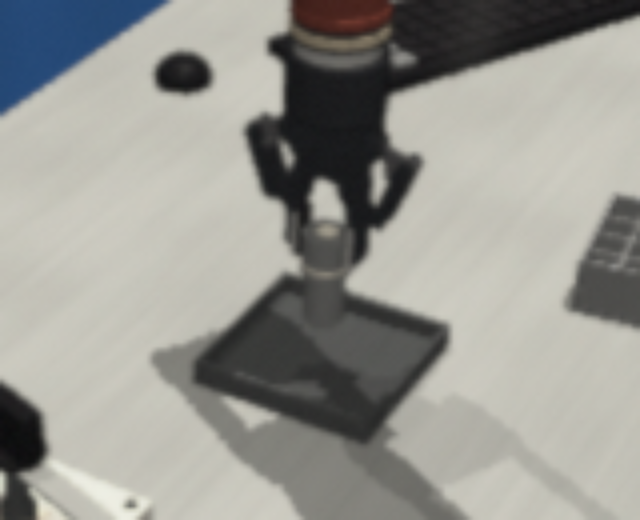

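Call:
play_rows:
  travel:
    - [-0.3,0,1]
    - [-0.4,0,2]
    - [-0.4,0,3]
    - [-0.4,0,3.8]
    - [-0.4,0,4.1]
    - [-0.4,0,4.1]
  rotation:
    - [0,0,0]
    - [0,0,0]
    - [0,0,0]
    - [0,0,0]
    - [0,0,0]
    - [0,0,0]
  jaw: [0,0,0,0,0,0]

```text
clock: 30.8
ee_pos: [515.4, -186.4, 62.0]
ee_rot: [-2.214, -2.225, 0.001]
force: [-0.4, -0.2, -2.4]
opening: 36.4
```

```bash
python3 s.py
```

```text
clock 30.8 pos [ 515.4 -186.4   62. ] yaw 0.0052 open 36.4 F [-0.4 -0.2 -2.4] M [-0.09   0.063 -0.057] j6 -0.48
```

Call:
play_rows:
  travel:
    - [0,0,0.2]
    - [0,0,0.4]
    - [0,0,0.5]
    - [0,0,0.5]
    - [0,0,0.5]
  rotation:
    - [0,0,0]
    - [0,0,0]
    - [0,0,0]
    - [0,0,0]
    - [0,0,0]
  jaw: [0,0,0,0,0]

```text
clock: 31.22
ee_pos: [516.7, -187.1, 58.8]
ee_rot: [2.216, 2.227, 0.0]
force: [-0.9, 0.1, -2.1]
opening: 36.5
```

```bash
python3 s.py
```

```text
clock 31.22 pos [ 516.7 -187.1   58.8] yaw 0.0051 open 36.5 F [-0.9  0.1 -2.1] M [-0.003  0.007 -0.016] j6 -0.48
```

Call:
play_rows:
  travel:
    - [0,0,0.1]
    - [0,0,0.2]
    - [0,0,0.2]
  rotation:
    - [0,0,0]
    - [0,0,0]
    - [0,0,0]
  jaw: [0,0,0]

```text
clock: 31.47
ee_pos: [517.1, -187.4, 58.2]
ee_rot: [2.215, 2.227, -0.0]
force: [-2.6, 1.1, 6.6]
opening: 35.9
```

```bash
python3 s.py
```

```text
clock 31.47 pos [ 517.1 -187.4   58.2] yaw 0.0053 open 35.9 F [-2.6  1.1  6.6] M [0.145 0.505 0.058] j6 -0.48
```

Call:
play_rows:
  travel:
    - [0,0,0]
    - [0,0,0]
    - [0,0,0]
    - [0,0,0]
    - [0,0,0]
    - [0,0,0]
  rotation:
    - [0,0,0]
    - [0,0,0]
    - [0,0,0]
    - [0,0,0]
    - [0,0,0]
    - [0,0,0]
  jaw: [0.5,0.55,0.6,0.7,0.8,0.8]

```text
clock: 31.97
ee_pos: [516.5, -187.0, 56.4]
ee_rot: [-2.216, -2.227, 0.0]
force: [-0.0, 0.7, -0.7]
opening: 68.2
```

Run:
```python
from h import *
from cell import r
st(r)
p,d,c=snap(r,'side','s4')
cv2.imwrite('pics/s4c.png',cv2.resize(p[120:250,230:390][:,:,::-1],None,fx=4,fy=4))
```

```text
clock 31.97 pos [ 516.5 -187.    56.4] yaw 0.0051 open 68.2 F [-0.   0.7 -0.7] M [-0.036 -0.023 -0.01 ] j6 -0.48
```

View pics/s4c.png

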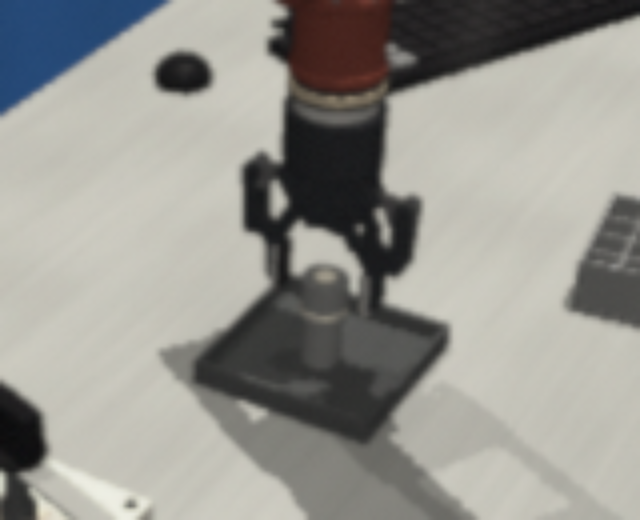

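Cartridge stands upright in the tray at crop (322,320). Retreat straight up.

Call:
play_rows:
  travel:
    - [0,0,-1]
    - [0,0,-3]
    - [0,0,-6]
    - [0,0,-10]
    - [0,0,-14]
    - [0,0,-17]
    - [0,0,-17]
    - [0,0,-17]
  rotation:
    - [0,0,0]
    - [0,0,0]
    - [0,0,0]
    - [0,0,0]
    - [0,0,0]
    - [0,0,0]
    - [0,0,0]
    - [0,0,0]
  jaw: [0.8,0.8,0.8,0.8,0.8,0.8,0.8,0.8]

```text
clock: 32.68
ee_pos: [518.4, -187.9, 230.6]
ee_rot: [2.211, 2.222, 0.003]
force: [-0.3, 0.2, 0.1]
opening: 68.5
```

Run:
```python
from h import *
from cell import r
st(r)
snap(r,'wrist','w7')
p,d,c=snap(r,'side','s5'); p2,_,_=snap(r,'top','t5')
from cart import cart
print('cart',cart('pics/w7.npz',(516,-187),70,95))
cv2.imwrite('pics/fin.png',np.vstack([cv2.resize(p[120:320,160:400][:,:,::-1],(720,300*2))[:300*2:1]])[:600])
cv2.imwrite('pics/t5s.png',p2[:,:,::-1])
```

```text
clock 32.68 pos [ 518.4 -187.9  230.6] yaw 0.0051 open 68.5 F [-0.3  0.2  0.1] M [ 0.041  0.01  -0.012] j6 -0.48
cart (np.int64(1072), np.float64(82.52353668631365), array([ 514.5, -186.9,   82.5]), (514.5, -188.4), 18.9)
```

View pics/fin.png

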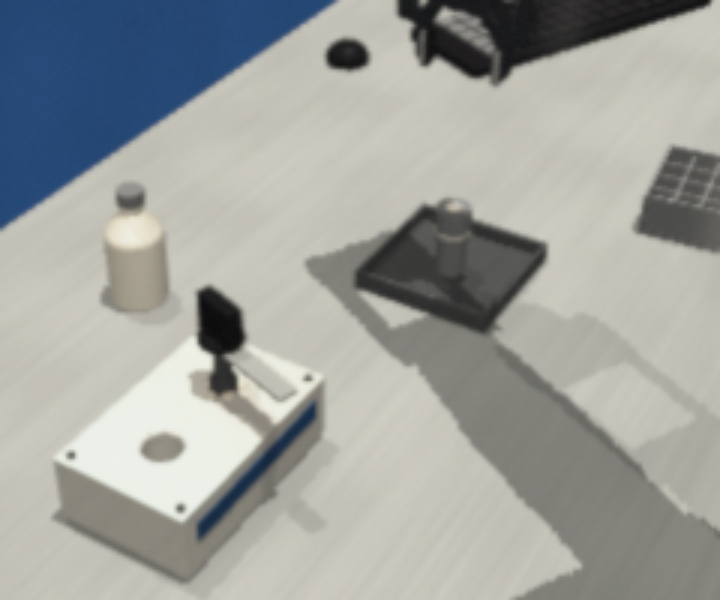

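View pics/t5s.png

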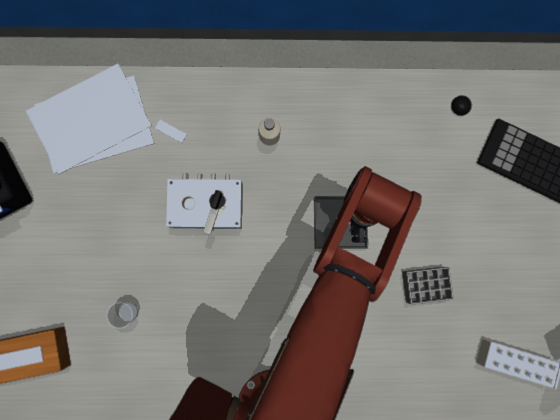

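Cartridge top centre is at (514.5,−188), z 82.5, which means upright on the tray floor and near the tray's centre. The tongue at (211,218) px is swung aside, the well at (188,203) is empty, and the bottle, beaker and tube box have not moved.

Run:
```python
from cell import r
print(r.close_job())
```

```text
the job is handed in; nothing more can be done
None
```

The job is done and handed in at about 33 s. The knob broke free after about seven rocks, alternating each way. I then swung the tongue anticlockwise to about 72°, lifted the cartridge out and stood it in the tray.

- **Torque:** I backed off each rock at about 0.38–0.46 N m. The highest four-reading average was 0.46 N m and the highest single reading 0.49, against the shear limit of 0.525. The reading seemed to carry an offset of about 0.05 N m: new ground mostly read 0.32–0.38 clockwise and 0.39–0.43 anticlockwise. The true peak is uncertain by about that much. Torque fell gradually as it broke free, which fits a sound stem.
- **Cartridge:** It stands upright within about 2 mm of the tray's centre, with its top at 82.5 mm (83 expected on the tray floor). It was on the floor before I released it, at about 7 N.
- **Scene:** After the release the tongue was still aside and the well empty. The bottle, beaker and tube box looked the same in the top view as at the start. The gripper was open and about 15 cm clear of the cartridge.
- **Checks that disagreed:** Measured gripper height shifted by 1–2 mm when the jaws closed on something fixed. My first estimates of the stem angle drifted by up to 0.05 rad, so I judged each jam by torque instead.

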